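# Set and lock the telescopic leg of a sofa tray table

### The job

The tray table lies upside down, and one of its four telescopic legs has dropped into its tube with its cam lever open. Draw that leg up by its foot until the mark line on it comes level with the collar rim, as on the other three, and hold it there while you slide its cam lever round to fully closed; the leg falls back if let go. Finish still gripping the leg at its mark with the lever closed, and leave the things around the tray where they are.

Things in the scene. Friction and masses are not known exactly. Their poses are not given: they have to be found in the camera images.
- tray: sofa tray table lying upside down, fixed: wooden board 334 x 504 x 18 mm on the work surface, four upright round legs. Origin: on the dropped leg's axis, at the surface. x runs along the short side (board -42 to 292 mm), y along the long side (-42 to 462 mm). The other three legs, already set, stand at (250, 0), (0, 420), (250, 420) mm and are 243 mm high, 46 mm across their feet.
- rim (a point): centre of the collar's upper rim on the dropped leg's axis, 190 mm above the work surface; fixed. The grey plastic collar (the lever's cam ring) is 38 mm in diameter and 24 mm high, below this point, on a 28 mm aluminium outer tube.
- leg: dropped inner leg, about 0.24 kg: 22 mm round tube, a black rubber foot (disc 46 mm across, 24 mm high) on its upper end, a 3 mm dark mark line round the tube. Origin: on its axis, level with the rim when fully in; the foot spans 3 to 27 mm above it. It slides straight up and turns freely about its axis: grip the foot at any yaw. Let go, it sinks back into its tube.
- foot (a point): centre of the rubber foot of the dropped leg, on its axis, 15 mm above the leg's origin
- leg_slide (a joint): how far the leg is drawn out (m): 0 = fully in (the foot's underside 3 mm above the rim), 0.026 = the lower edge of the mark line level with the rim (the wanted length, foot top 243 mm above the surface), 0.09 = stop
- lever (a joint): angle of the dropped leg's cam lever (rad) about the leg's own axis: 0 = fully open, 1.05 = fully closed at its stop; grows counter-clockwise seen from above. The handle points at the angle (value - 1.05) from the tray's x axis: closed it lies along tray +x. It stays where left; about 0.1 N m moves it.
- handle (a point): middle of the lever's handle, 47 mm from the leg's axis, 14 mm above the rim. The handle is an upright grey plate 7 mm thick, 26 to 72 mm from the axis, from 4 mm below the rim (8 mm above at its outer end) to 32 mm above. Fingers gripping low on the foot, tips past its underside, reach it even at the mark and push it round as the gripper twists.
- ornament: bystander: three painted pebbles stacked on a 75 x 55 mm slab, 126 mm high; origin under its centre
- remote: bystander: black remote control 150 x 44 x 18 mm lying flat, long side along its x; origin under its centre
- mug: bystander: white mug, 80 mm diameter, 92 mm high; origin under its centre

How it is judged:
By the outcome, as a careful person would: the job done as asked, in the order asked, and still so for the second after the job is handed in, while the arm keeps its last pose, push and grip.
It also fails if it takes over 42 s, if anything falls off the work surface, if the arm or the gripper's body presses on something with over 40 N, if the wrist force passes 120 N, or if a joint passes its speed limit or range.

### The arm

A 6-joint arm with a two-finger parallel gripper is mounted at the origin on the work surface. World frame = base frame: x ahead of the robot, y to its left, z up, the work surface at z = 0. Lengths are in m, angles in rad, forces in N, time in s.
With the tool pointing down it reaches from about 0.425 to 0.95 m from the base axis. Payload 3.5 kg.
Tool frame: the origin (TCP) lies at the very end of the fingers, on their centre line; the grasp point (between the pads) lies 19 mm behind it; z points along the fingers, y is the line along which they close (so a half turn about z gives the same grasp; the last joint's range is limited). The gripper opens to 85 mm and grips with 20 to 120 N. Pads are 22 mm wide; open, the fingers measure 114 mm over their backs; the gripper's body (76 mm by 85 mm) begins 54 mm behind the grasp point. The pads swing forward as they close: fully open they stand 13 mm farther back than shut.
Start: joints at [1.078, 0.286, 1.577, -0, 1.279, -0.15], TCP at [0.227, 0.636, 0.194] pointing down, gripper open.
Joint ranges: [-2.77, 2.77], [-0.9, 2.22], [0.21, 2.48], [-1.53, 4.67], [0.24, 2.81], [-2.84, 2.84]. Speed limits (rad/s): [2.79, 2.79, 3.14, 3.14, 3.14, 3.14].

### API

Orientations are given as a unit quaternion [x, y, z, w].
In Python, from plant import get_state, read_camera, sign_off, recognise gives the robot as it stands.
- The arm moves only by the tool arm_command, never from a script. Its argument "steps" is a list of rows, each an object with "translation": the shift along the tool's x, y, z scaled (see below), a list of three; "twist": the turn, a rotation vector about the tool's x, y, z scaled (see below), a list of three; "fingers": the opening, from -1 (shut) to 1 (fully open). In form: [{"translation": [x, y, z], "twist": [rx, ry, rz], "fingers": fingers}, ...]. A call has 1 to 5 rows; each row is the pose to reach, as a shift and turn from the pose commanded when the call began, along the tool's axes at that moment; what a row does not reach only later rows make up. The controller multiplies each number of a shift by 75 cm and each number of a turn by 60 degrees. A row lasts 1/8 s, in which the tool goes at most 62.5 mm and 10.7 degrees, less where a joint would pass 70% of its speed; a pose out of reach is approached as far as the arm can. A call with a number of a shift or a turn outside -1 to 1 is refused whole. A call with a gripper value outside its range is refused whole. The fingers move at their own pace and stop on an object; "grip_force" is the grip in N (left out, the last holds). Time passes only in rows, so rows that repeat a pose let the fingers close. It gives the time, the measured TCP pose, the force, the opening and the grip force at its end, in the units of the state.
- get_state(): the state, without advancing time (a new reading comes with each control period).
- read_camera(name): name is "scene" or "top"; returns a dict with "pixels" (400x640x3 uint8, red, green, blue), "K" (3x3 intrinsics, pixels), "R" (3x3) and "t" (3): a world point X has camera coordinates R X + t. Camera axes: x right, y down, z forward; pixel columns grow to the right and rows downward; lengths in m; the calibration is good to about 2 mm. A picture is of the moment at which its call begins. There is no depth.
- sign_off(): hands the job in; it is judged then, once.
Trained networks look in a picture, given as the dict that the camera call returned (one of the last four; its "shot" number tells which), for a name from the list of things; names that differ only in an ending like _2 or _b are one class to them, and where a whole thing is asked for, a point or a joint stands for the part that bears it (a point fixed in the world has none). Each returns a list of dicts, best first, with "conf" (0 to 1); they miss things now and then, are a little off and sometimes report something else, mostly with a low value. They report only what shows in the picture. A call takes as long as a camera call.
- recognise(picture, query): "point" ([row, column] in pixels, amid what is visible of it).
The state is a dict: "time": time; "qpos": joint angles; "dq": joint speeds; "joint_efforts": joint torques, N m; "eef_pos": TCP position; "tcp_rot": TCP orientation; "contact_force": force on the tool from outside, world axes, zero at the start; "wrist_torque": the same for the moment, N m; "opening": opening from 0.0 (shut) to 1.0 (fully open); "finger_force": force on a finger pad.
Only numpy, scipy, OpenCV 4.12 (cv2) and the standard library are available. Lean on these libraries where they do the work, as an engineer would, in place of code of your own. Each camera call takes 0.05 s, during which the arm holds its last target. There are 200 camera calls.

## Working session

There is one attempt and no reset: what is moved stays moved. The work goes in short steps, Python scripts to look and compute and a tool call to move; the robot and the scene stay as the last step left them, time stands still between calls to the robot, and variables do not carry over. Pictures are saved under pics/ and viewed, at most 10 in all, crops included, and the job is handed in when it is done.

Besides the shell and the picture viewer there is one more tool, called as name(argument=value, ...), one argument or row to a line, values as JSON. arm_command: Moves the arm, as the interface text tells. Shifts and turns lie within -1 to 1; 1 stands for 75 cm of shift or 60 degrees of turn. Its arguments: {"type":"object","properties":{"steps":{"type":"array"},"grip_force":{"type":"number"}},"required":["steps"]}

```bash
mkdir -p pics; python3 - <<'E'
from plant import *
import cv2,pickle
s=get_state();print(s)
for n in("scene","top"):
    p=read_camera(n);cv2.imwrite(f"pics/{n}0.png",p["pixels"][:,:,::-1]);pickle.dump(p,open(f"{n}0.pkl","wb"))
    print(n,p["K"].tolist(),p["R"].tolist(),p["t"].tolist())
    for q in("foot","handle","leg","lever","tray","ornament","remote","mug"):
        try: print(q,[(r["point"],round(r["conf"],2)) for r in recognise(p,q)][:5])
        except Exception as e: print(q,e)
E
```

```text
{'time': 0.0, 'qpos': array([ 1.07801293e+00,  2.87184260e-01,  1.57820211e+00,  1.01784103e-05,
        1.27859335e+00, -1.50019300e-01]), 'dq': array([ 0.00052307, -0.00159633,  0.0004156 ,  0.00136884,  0.00029933,
        0.00073901]), 'joint_efforts': array([-1.18831595e-03, -4.05965567e+01, -2.92631668e+01, -1.72276937e-04,
        5.70354328e-03,  6.88781768e-06]), 'eef_pos': array([0.22648258, 0.6350689 , 0.19232129]), 'tcp_rot': array([ 1.70545644e-01,  9.85349054e-01, -1.13088020e-03, -3.81655988e-04]), 'contact_force': array([-0.73232847, -0.11029536, -0.01150872]), 'wrist_torque': array([-0.032251  , -0.01763388, -0.03987717]), 'finger_force': 0.0, 'opening': 1.0003431588280893}
scene [[464.2771141167234, 0.0, 318.34198980976277], [0.0, 464.2771141167234, 196.5216383601863], [0.0, 0.0, 1.0]] [[0.042673004956808154, 0.9990605030160832, -0.007558171816440413], [0.7813467803080096, -0.03808643849888954, -0.6229338906375033], [-0.6226365099721208, 0.02067690778914751, -0.7822379701433674]] [0.007332959559262194, -0.3560628477746802, 1.7924519744974632]
foot [([166.2, 303.0], 
[... 270 characters left out ...]
, ([213.7, 260.9], 0.43)]
top [[455.12310460414767, 0.0, 319.62862368588713], [0.0, 455.12310460414767, 200.3661339466876], [0.0, 0.0, 1.0]] [[-0.008545352119486847, -0.9999256392976789, 0.008700162773338462], [-0.9895618883913494, 0.007204490607118797, -0.14392833063173632], [0.14385494777900568, -0.009839267768515028, -0.9895498687834177]] [-0.02040262323496666, 0.5805816203362022, 1.4123162231329651]
foot [([218.5, 336.3], 0.68)]
handle [([211.8, 350.1], 0.54)]
leg [([218.2, 339.1], 0.76), ([170.9, 276.4], 0.34)]
lever [([210.4, 354.2], 0.47), ([172.8, 277.4], 0.45)]
tray [([171.9, 277.8], 0.96)]
ornament [([208.9, 375.8], 0.76)]
remote [([237.1, 419.3], 0.8)]
mug [([250.0, 255.9], 0.93)]
```

```bash
python3 - <<'E'
import cv2
a=cv2.imread("pics/scene0.png");b=cv2.imread("pics/top0.png")
cv2.imwrite("pics/s1.png",cv2.resize(a[110:310,180:480],None,fx=2.66,fy=2.66,interpolation=cv2.INTER_CUBIC))
cv2.imwrite("pics/t1.png",cv2.resize(b[80:290,180:460],None,fx=2.8,fy=2.8,interpolation=cv2.INTER_CUBIC))
E
```

```text
(no output)
```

View pics/s1.png

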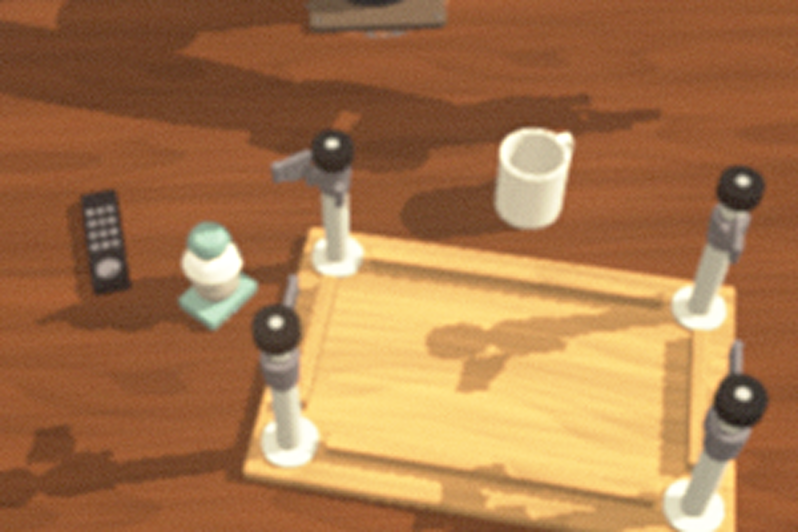

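View pics/t1.png

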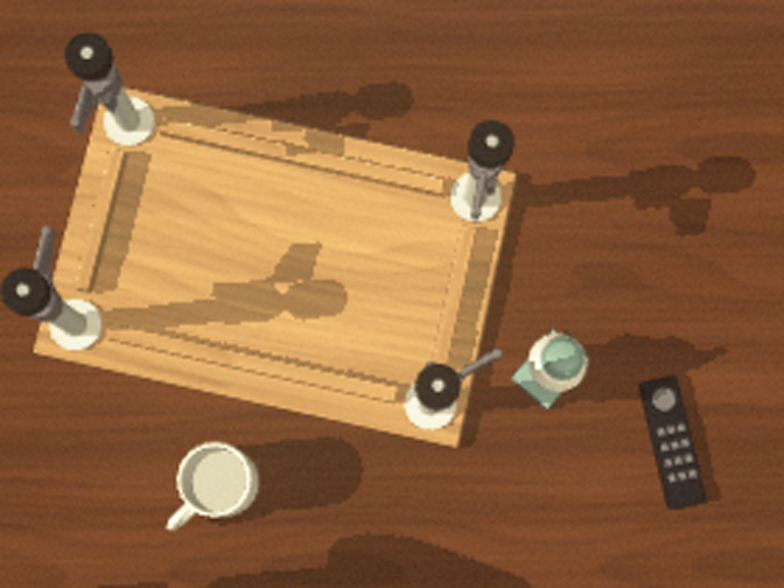

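The dropped leg shows at top-view (336, 218) px, with its lever pointing up and right, and at scene (304, 165) px. The ornament, to its right, is well below rim height. Next I'll fit the tray pose to the four foot-top dots in both views.

```bash
cat > h.py <<'E'
import numpy as np,cv2,pickle
from scipy.optimize import least_squares
L=np.array([[0,0,.217],[.25,0,.243],[0,.42,.243],[.25,.42,.243]])
def proj(p,X):
    c=X@p["R"].T+p["t"]; u=c@p["K"].T; return u[:,:2]/u[:,2:]
def world(v,L):
    c,s=np.cos(v[2]),np.sin(v[2]); return np.c_[v[0]+c*L[:,0]-s*L[:,1],v[1]+s*L[:,0]+c*L[:,1],L[:,2]]
def dot(p,g,r=4):
    "centroid of bright dot near guess (col,row)"
    x,y=np.round(g).astype(int);w=p["pixels"][y-r:y+r+1,x-r:x+r+1].astype(float).mean(2)
    w=np.clip(w-np.percentile(w,70),0,None);yy,xx=np.mgrid[-r:r+1,-r:r+1]
    w*=(xx**2+yy**2<=r*r);return np.array([x+(w*xx).sum()/w.sum(),y+(w*yy).sum()/w.sum()])
E
python3 - <<'E'
from h import *
T=pickle.load(open("top0.pkl","rb"));S=pickle.load(open("scene0.pkl","rb"))
gt=np.array([[437,386],[491,142],[22,290],[87,52]])/2.8+[180,80]
gs=np.array([[331,145],[276,323],[742,182],[743,393]])/2.66+[180,110]
dt=np.array([dot(T,g) for g in gt]);ds=np.array([dot(S,g) for g in gs])
print((dt-gt).round(1).tolist(),(ds-gs).round(1).tolist())
f=lambda v:np.r_[(proj(T,world(v,L))-dt).ravel(),(proj(S,world(v,L))-ds).ravel()]
r=least_squares(f,[.45,-.05,-.2],loss="soft_l1");v=r.x;print(v,np.degrees(v[2]),f(v).reshape(-1,2).round(1).tolist())
for d,P in((dt,T),(ds,S)):
    g=lambda v:(proj(P,world(v,L))-d).ravel();print(least_squares(g,v).x)
for z in (0,):
    h=v[2]+np.radians(-60);H=np.array([[v[0]+.047*np.cos(h),v[1]+.047*np.sin(h),.204]])
    print("handle proj",proj(T,H),proj(S,H),"radius",np.hypot(*v[:2]))
E
```

```text
[[-0.1, -0.7], [-0.1, -0.8], [-0.2, -0.5], [-0.6, -0.2]] [[-0.1, -1.0], [-0.5, -0.7], [-0.1, -0.9], [-0.4, -0.2]]
[ 0.50711251 -0.06746216 -0.22801731] -13.064429317069148 [[-0.4, 0.0], [-0.4, 0.1], [-0.4, 0.0], [-0.4, 0.1], [-0.3, 0.1], [-0.3, 0.1], [-0.4, 0.2], [-0.5, 0.1]]
[ 0.50726522 -0.06857345 -0.22799678]
[ 0.50682839 -0.06653948 -0.22790035]
handle proj [[351.23397452 212.76350783]] [[288.37908738 170.95580611]] radius 0.5115801458982127
```

```bash
cat >> h.py <<'E'
from plant import get_state
from scipy.spatial.transform import Rotation as R
def go(pos,yaw):
    "units of move from measured pose to TCP pos, tool y at world angle yaw (deg), pointing down"
    s=get_state();A=R.from_quat(s["tcp_rot"]);a=np.radians(yaw)
    y=np.array([np.cos(a),np.sin(a),0]);z=np.array([0,0,-1.]);B=R.from_matrix(np.c_[np.cross(y,z),y,z])
    print("tr",(A.inv().apply(np.array(pos)-s["eef_pos"])/.75).round(4),"tw",((A.inv()*B).as_rotvec()/np.radians(60)).round(4),
      "t",round(s["time"],2),"F",s["contact_force"].round(1),"op",round(s["opening"],3),"pos",s["eef_pos"].round(4),"q6",s["qpos"][5].round(2))
E
python3 -c "
from h import *
go([.40,.35,.32],62)"
```

```text
tr [-0.3455 -0.2812 -0.1684] tw [ 0.     -0.      0.1393] t 0.9 F [ 0.5 -0.6 -0.5] op 1.0 pos [0.2268 0.6357 0.1937] q6 -0.15
```

arm_command(
  steps=[
    {"translation":[-0.05,-0.04,-0.1],"twist":[0,0,0.05],"fingers":1},
    {"translation":[-0.345,-0.28,-0.168],"twist":[0,0,0.139],"fingers":1},
    {"translation":[-0.345,-0.28,-0.168],"twist":[0,0,0.139],"fingers":1},
    {"translation":[-0.345,-0.28,-0.168],"twist":[0,0,0.139],"fingers":1},
    {"translation":[-0.345,-0.28,-0.168],"twist":[0,0,0.139],"fingers":1},
  ],
)

```text
time: 1.52
eef_pos: [0.3712, 0.3978, 0.3066]
tcp_rot: [0.242, 0.97, 0.0, 0.0]
contact_force: [-0.2, 0.3, 0.8]
opening: 1.001
finger_force: 0.0
```

```bash
python3 -c "
from h import *
go([.507,-.0675,.28],62)"
```

```text
tr [-0.4507 -0.4631  0.0354] tw [0.0008 0.0005 0.0007] t 1.52 F [-0.2  0.3  0.8] op 1.001 pos [0.3712 0.3978 0.3066] q6 -0.45
```

arm_command(
  steps=[
    {"translation":[-0.45,-0.463,0.035],"twist":[0,0,0],"fingers":1},
    {"translation":[-0.45,-0.463,0.035],"twist":[0,0,0],"fingers":1},
    {"translation":[-0.45,-0.463,0.035],"twist":[0,0,0],"fingers":1},
    {"translation":[-0.45,-0.463,0.035],"twist":[0,0,0],"fingers":1},
    {"translation":[-0.45,-0.463,0.035],"twist":[0,0,0],"fingers":1},
  ],
)

```text
time: 2.15
eef_pos: [0.4578, 0.0979, 0.2893]
tcp_rot: [0.242, 0.97, 0.0, 0.001]
contact_force: [0.6, 0.2, 0.0]
opening: 0.994
finger_force: 0.0
```

```bash
python3 -c "
from h import *
go([.507,-.0675,.28],62)"
```

```text
tr [-0.1613 -0.164   0.0124] tw [0.0008 0.0012 0.0004] t 2.15 F [0.6 0.2 0. ] op 0.994 pos [0.4578 0.0979 0.2893] q6 -1.09
```

arm_command(
  steps=[
    {"translation":[-0.161,-0.164,0],"twist":[0,0,0.17],"fingers":1},
    {"translation":[-0.161,-0.164,0],"twist":[0,0,0.34],"fingers":1},
    {"translation":[-0.161,-0.164,0],"twist":[0,0,0.51],"fingers":1},
    {"translation":[-0.161,-0.164,0],"twist":[0,0,0.68],"fingers":1},
    {"translation":[-0.161,-0.164,0],"twist":[0,0,0.85],"fingers":1},
  ],
)

```text
time: 2.78
eef_pos: [0.5066, -0.0664, 0.2888]
tcp_rot: [0.639, 0.769, -0.0, -0.0]
contact_force: [0.0, 0.4, -0.2]
opening: 0.996
finger_force: 0.0
```

arm_command(
  steps=[
    {"translation":[0,0,0],"twist":[0,0,0.17],"fingers":1},
    {"translation":[0,0,0],"twist":[0,0,0.34],"fingers":1},
    {"translation":[0,0,0],"twist":[0,0,0.51],"fingers":1},
    {"translation":[0,0,0],"twist":[0,0,0.68],"fingers":1},
    {"translation":[0,0,0],"twist":[0,0,0.85],"fingers":1},
  ],
)

```text
time: 3.4
eef_pos: [0.5065, -0.0654, 0.2891]
tcp_rot: [0.907, 0.42, 0.0, 0.0]
contact_force: [-0.1, 0.5, -0.3]
opening: 1.003
finger_force: 0.0
```

arm_command(
  steps=[
    {"translation":[0,0,0],"twist":[0,0,0.17],"fingers":1},
    {"translation":[0,0,0],"twist":[0,0,0.34],"fingers":1},
    {"translation":[0,0,0],"twist":[0,0,0.51],"fingers":1},
    {"translation":[0,0,0],"twist":[0,0,0.68],"fingers":1},
    {"translation":[0,0,0],"twist":[0,0,0.85],"fingers":1},
  ],
)

```text
time: 4.03
eef_pos: [0.5065, -0.0655, 0.2891]
tcp_rot: [1.0, -0.011, 0.0, 0.0]
contact_force: [-0.2, -0.3, -0.4]
opening: 0.999
finger_force: 0.0
```

```bash
python3 -c "
from h import *
go([.507,-.0675,.25],242)"
```

```text
tr [0.0007 0.0027 0.0521] tw [ 0.000e+00 -3.000e-04  4.447e-01] t 4.03 F [-0.2 -0.3 -0.4] op 0.999 pos [ 0.5065 -0.0655  0.2891] q6 1.27
```

arm_command(
  steps=[
    {"translation":[0.0007,0.0027,0.026],"twist":[0,0,0.17],"fingers":1},
    {"translation":[0.0007,0.0027,0.052],"twist":[0,0,0.34],"fingers":1},
    {"translation":[0.0007,0.0027,0.052],"twist":[0,0,0.445],"fingers":1},
    {"translation":[0.0007,0.0027,0.052],"twist":[0,0,0.445],"fingers":1},
  ],
)

```text
time: 4.53
eef_pos: [0.5069, -0.0675, 0.2499]
tcp_rot: [0.971, -0.239, -0.0, -0.0]
contact_force: [-0.1, -0.2, -0.1]
opening: 1.001
finger_force: 0.0
```

```bash
python3 - <<'E'
from h import *
from plant import read_camera
go([.507,-.0675,.177],242)
p=read_camera("top");cv2.imwrite("pics/t2.png",cv2.resize(p["pixels"][150:280,250:430,::-1],None,fx=4,fy=4))
E
```

```text
tr [ 0.0001 -0.      0.0971] tw [-0.      0.0001  0.0065] t 4.53 F [-0.1 -0.2 -0.1] op 1.001 pos [ 0.5069 -0.0675  0.2499] q6 1.72
```

View pics/t2.png

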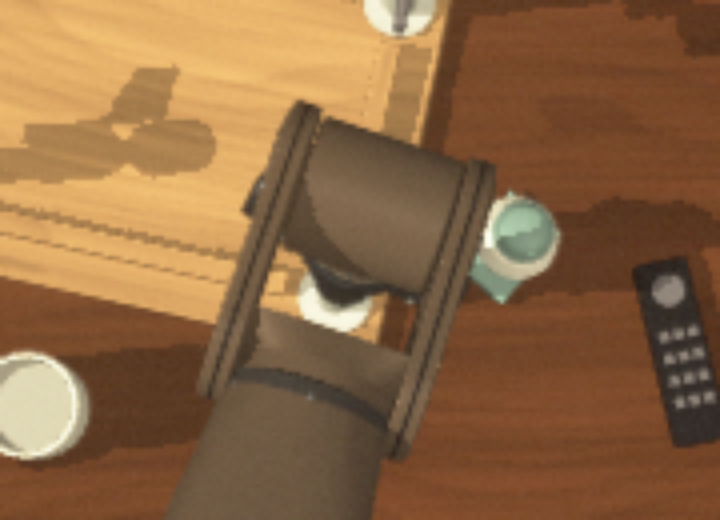

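The arm hides the leg in this view: the ornament sits beside the wrist at crop (520, 235) px, lower than the fingers. I'll descend with the fingers straddling the foot.

arm_command(
  steps=[
    {"translation":[0,0,0.025],"twist":[0,0,0],"fingers":1},
    {"translation":[0,0,0.05],"twist":[0,0,0],"fingers":1},
    {"translation":[0,0,0.075],"twist":[0,0,0],"fingers":1},
    {"translation":[0,0,0.097],"twist":[0,0,0],"fingers":1},
    {"translation":[0,0,0.097],"twist":[0,0,0],"fingers":1},
  ],
)

```text
time: 5.2
eef_pos: [0.5057, -0.0671, 0.1748]
tcp_rot: [0.971, -0.239, -0.002, -0.0]
contact_force: [1.1, -0.8, 0.8]
opening: 0.999
finger_force: 0.0
```

arm_command(
  grip_force=40,
  steps=[
    {"translation":[0,0,0],"twist":[0,0,0],"fingers":-1},
    {"translation":[0,0,0],"twist":[0,0,0],"fingers":-1},
    {"translation":[0,0,0],"twist":[0,0,0],"fingers":-1},
    {"translation":[0,0,0],"twist":[0,0,0],"fingers":-1},
    {"translation":[0,0,0],"twist":[0,0,0],"fingers":-1},
  ],
)

```text
time: 5.82
eef_pos: [0.5084, -0.068, 0.1794]
tcp_rot: [0.971, -0.239, 0.002, 0.0]
contact_force: [0.5, -1.1, 5.3]
opening: 0.001
finger_force: 3.0
```

```bash
python3 - <<'E'
from h import *
from plant import read_camera
go([.507,-.0675,.203],242)
p=read_camera("scene");cv2.imwrite("pics/s2.png",cv2.resize(p["pixels"][120:240,230:390,::-1],None,fx=5,fy=5,interpolation=cv2.INTER_CUBIC))
E
```

```text
tr [-0.0018  0.0002 -0.0315] tw [-0.0005 -0.004   0.0053] t 5.83 F [ 0.5 -1.1  5.3] op 0.001 pos [ 0.5084 -0.068   0.1794] q6 1.72
```

View pics/s2.png

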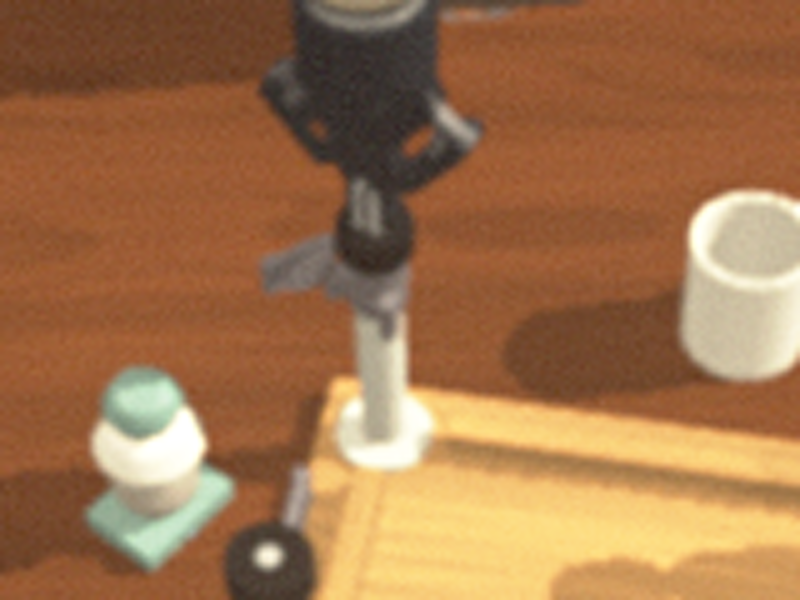

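The fingers look shut on top of the foot at crop (370, 215) px, and not around it. I'll check by projecting the reported tool axis into the picture.

```bash
python3 - <<'E'
from h import *
from plant import read_camera
s=get_state();c=s["eef_pos"];print(c,s["opening"],s["finger_force"],s["contact_force"])
p=read_camera("scene")
A=R.from_quat(s["tcp_rot"])
im=cv2.resize(p["pixels"][90:210,240:370,::-1],None,fx=5,fy=5,interpolation=cv2.INTER_CUBIC).copy()
for d,col in((0,(0,0,255)),(.019,(0,255,255)),(.038,(0,255,0)),(.073,(255,0,0)),(.12,(255,0,255))):
    q=proj(p,np.array([A.apply([0,0,-d])+c]))[0];print(d,q.round(1))
    cv2.circle(im,tuple(int(v) for v in (q-[240,90]+.5)*5),3,col,-1)
cv2.imwrite("pics/s3.png",im)
E
```

```text
[ 0.50840239 -0.06800963  0.17938539] 0.0037670665712968908 3.006448957894463 [ 0.52605843 -0.95930177  5.22355119]
0 [304.3 172.9]
0.019 [304.1 168.4]
0.038 [303.9 163.9]
0.073 [303.5 155.2]
0.12 [303. 143.]
```

View pics/s3.png

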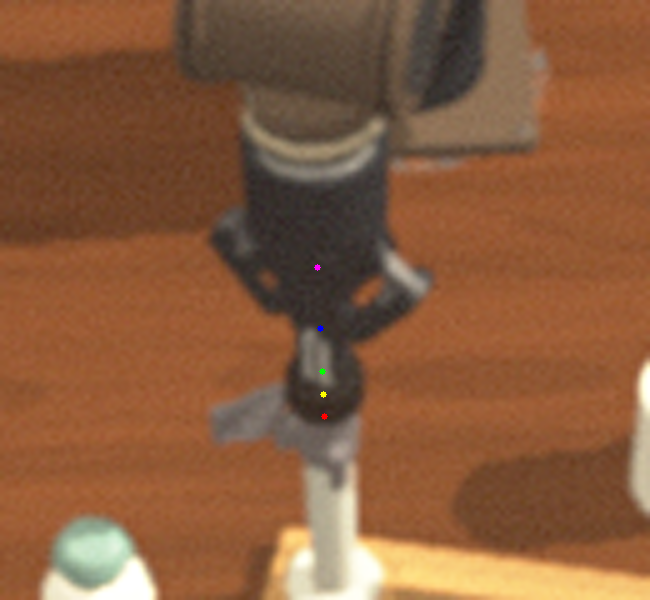

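Reported TCP and the picture disagree by about 38 mm along the tool: the real fingertips are resting on the foot top at z = 0.217 m, while the arm reports 0.179 m. The sideways position agrees. I'll open, lift, check the offset once clear of contact, then go down by that much more.

arm_command(
  steps=[
    {"translation":[0,0,-0.03],"twist":[0,0,0],"fingers":-1},
    {"translation":[0,0,-0.06],"twist":[0,0,0],"fingers":1},
    {"translation":[0,0,-0.06],"twist":[0,0,0],"fingers":1},
    {"translation":[0,0,-0.06],"twist":[0,0,0],"fingers":1},
    {"translation":[0,0,-0.06],"twist":[0,0,0],"fingers":1},
  ],
)

```text
time: 6.55
eef_pos: [0.5063, -0.0672, 0.2206]
tcp_rot: [0.971, -0.239, -0.001, -0.0]
contact_force: [-0.3, -0.2, 0.0]
opening: 0.846
finger_force: 0.0
```

```bash
python3 - <<'E'
from h import *
from plant import read_camera
go([.507,-.0675,.16],242)
s=get_state();c=s["eef_pos"];print(s["qpos"].round(3))
p=read_camera("scene")
A=R.from_quat(s["tcp_rot"])
im=cv2.resize(p["pixels"][90:210,240:370,::-1],None,fx=5,fy=5,interpolation=cv2.INTER_CUBIC).copy()
# predicted pad tips, open (13 mm back), without (red) and with (green) 38 mm offset
for o,col in((.013,(0,0,255)),(.051,(0,255,0))):
  for y in(-.0425,.0425):
    q=proj(p,np.array([A.apply([0,y,-o])+c]))[0]
    cv2.circle(im,tuple(int(v) for v in (q-[240,90]+.5)*5),3,col,-1)
cv2.imwrite("pics/s4.png",im)
E
```

```text
tr [ 0.0013 -0.0002  0.0808] tw [0.0004 0.0024 0.0053] t 6.55 F [-0.3 -0.2  0. ] op 0.846 pos [ 0.5063 -0.0672  0.2206] q6 1.72
[-0.331 -0.101  1.943  0.     1.302  1.723]
```

View pics/s4.png

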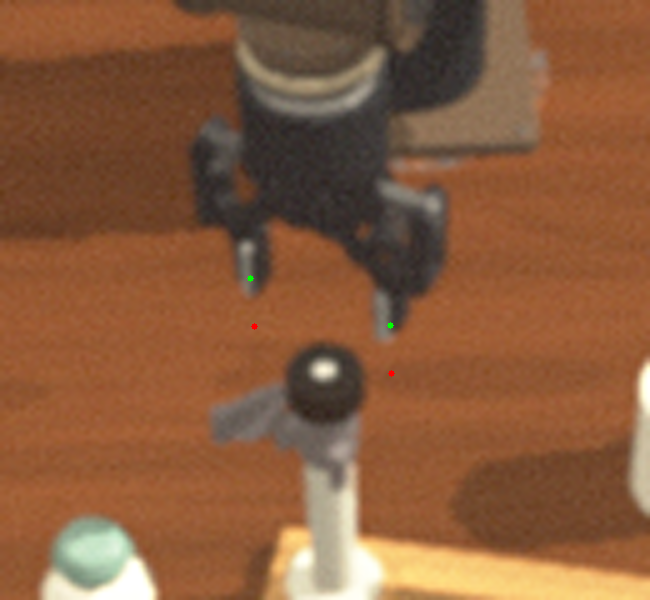

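This confirms it: the open fingertips at crop (250, 285) and (388, 330) px match the green marks with the 38 mm offset. I'll descend to a reported z of 0.139 m.

arm_command(
  steps=[
    {"translation":[0.001,0,0.025],"twist":[0,0,0],"fingers":1},
    {"translation":[0.001,0,0.05],"twist":[0,0,0],"fingers":1},
    {"translation":[0.001,0,0.075],"twist":[0,0,0],"fingers":1},
    {"translation":[0.001,0,0.095],"twist":[0,0,0],"fingers":1},
    {"translation":[0.001,0,0.109],"twist":[0,0,0],"fingers":1},
  ],
)

```text
time: 7.22
eef_pos: [0.5072, -0.0677, 0.1389]
tcp_rot: [0.971, -0.239, -0.001, -0.0]
contact_force: [0.3, -0.5, -0.3]
opening: 1.004
finger_force: 0.0
```

arm_command(
  grip_force=50,
  steps=[
    {"translation":[0,0,0],"twist":[0,0,0],"fingers":1},
    {"translation":[0,0,0],"twist":[0,0,0],"fingers":-1},
    {"translation":[0,0,0],"twist":[0,0,0],"fingers":-1},
    {"translation":[0,0,0],"twist":[0,0,0],"fingers":-1},
    {"translation":[0,0,0],"twist":[0,0,0],"fingers":-1},
  ],
)

```text
time: 7.85
eef_pos: [0.508, -0.0686, 0.1416]
tcp_rot: [0.971, -0.239, 0.001, 0.001]
contact_force: [-2.8, -1.5, 4.9]
opening: 0.526
finger_force: 51.1
```

```bash
python3 - <<'E'
from h import *
from plant import read_camera
go([.507,-.0675,.165],242)
p=read_camera("scene")
cv2.imwrite("pics/s5.png",cv2.resize(p["pixels"][120:220,250:370,::-1],None,fx=5,fy=5,interpolation=cv2.INTER_CUBIC))
E
```

```text
tr [-0.0018 -0.0007 -0.0312] tw [ 0.0013 -0.0014  0.0056] t 7.85 F [-2.8 -1.5  4.9] op 0.526 pos [ 0.508  -0.0686  0.1416] q6 1.72
```

View pics/s5.png

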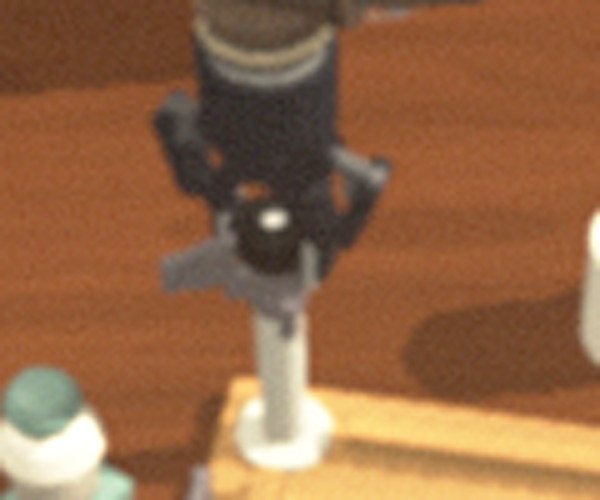

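The foot is gripped: opening is about 45 mm, and the foot at crop (270, 240) px sits between the pads, with the handle at (195, 265) px. Now I'll draw the leg up.

arm_command(
  steps=[
    {"translation":[0,0,-0.01],"twist":[0,0,0],"fingers":-1},
    {"translation":[0,0,-0.02],"twist":[0,0,0],"fingers":-1},
    {"translation":[0,0,-0.03],"twist":[0,0,0],"fingers":-1},
    {"translation":[0,0,-0.038],"twist":[0,0,0],"fingers":-1},
    {"translation":[0,0,-0.038],"twist":[0,0,0],"fingers":-1},
  ],
)

```text
time: 8.52
eef_pos: [0.5079, -0.0685, 0.1692]
tcp_rot: [0.971, -0.239, 0.0, 0.001]
contact_force: [0.8, -5.4, -1.8]
opening: 0.531
finger_force: 51.4
```

```bash
cat >> h.py <<'E'
V=np.array([.50711,-.06746,-.22802])
def foot(name="pics/x.png"):
    "height of foot top from the bright dot in the scene picture, leg axis known"
    from plant import read_camera
    p=read_camera("scene");zs=np.linspace(.2,.27,141);P=proj(p,np.c_[np.full(141,V[0]),np.full(141,V[1]),zs])
    g=p["pixels"].astype(float).mean(2);best=None
    lo,hi=P[:,1].min(),P[:,1].max();c=int(round(P[70,0]))
    w=g[int(lo)-2:int(hi)+4,c-3:c+4];k=cv2.GaussianBlur(w,(3,3),0);i=np.unravel_index(k[:,1:-1].argmax(),k[:,1:-1].shape)
    d=dot(p,(c-2+i[1],int(lo)-2+i[0]),3);print("dot",d.round(2),"proj cols",P[70,0].round(1),"z top",np.interp(-d[1],-P[::1,1],zs).round(4))
    cv2.imwrite(name,cv2.resize(p["pixels"][110:210,250:370,::-1],None,fx=5,fy=5,interpolation=cv2.INTER_CUBIC))
E
python3 - <<'E'
from h import *
go([.507,-.0675,.1676],242);foot("pics/s6.png")
S=pickle.load(open("scene0.pkl","rb"));print("ref dot row 0 pos", dot(S,(304,163)),"expected 217:",proj(S,np.array([[V[0],V[1],.217],[V[0],V[1],.243]])))
E
```

```text
tr [-0.0017 -0.0007  0.0021] tw [ 0.0011 -0.0012  0.0053] t 8.53 F [ 0.8 -5.4 -1.8] op 0.531 pos [ 0.5079 -0.0685  0.1692] q6 1.72
dot [303.98 156.63] proj cols 303.9 z top 0.2456
ref dot row 0 pos [304.34644696 163.51184346] expected 217: [[304.09473025 163.64821089]
 [303.79828507 157.27724164]]
```

View pics/s6.png

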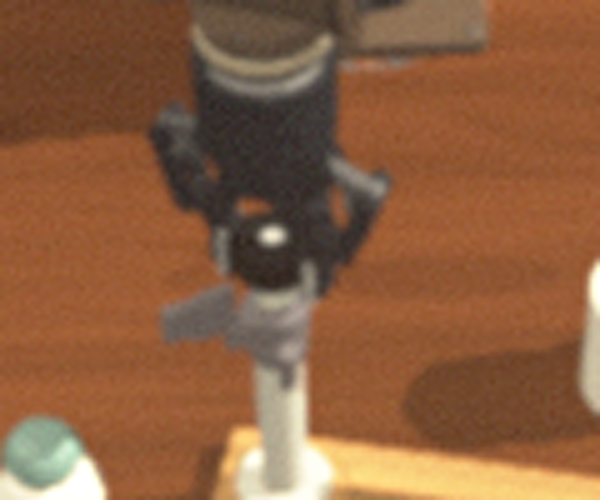

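The leg is out about 27.6–28 mm, 1.8 mm too far. I'll lower it by that much and start twisting counter-clockwise.

arm_command(
  steps=[
    {"translation":[0,0,0.0024],"twist":[0,0,0],"fingers":-1},
    {"translation":[0,0,0.0024],"twist":[0,0,-0.1],"fingers":-1},
    {"translation":[0,0,0.0024],"twist":[0,0,-0.2],"fingers":-1},
    {"translation":[0,0,0.0024],"twist":[0,0,-0.3],"fingers":-1},
    {"translation":[0,0,0.0024],"twist":[0,0,-0.4],"fingers":-1},
  ],
)

```text
time: 9.2
eef_pos: [0.5079, -0.0681, 0.1668]
tcp_rot: [1.0, -0.031, 0.0, 0.0]
contact_force: [1.5, -2.8, -3.2]
opening: 0.527
finger_force: 52.5
```

```bash
python3 - <<'E'
from h import *
go([.507,-.0675,.1676],266);print(get_state()["wrist_torque"]);foot("pics/s7.png")
E
```

```text
tr [-0.0013 -0.0008 -0.001 ] tw [ 0.0005 -0.0007  0.0082] t 9.2 F [ 1.5 -2.8 -3.2] op 0.527 pos [ 0.5079 -0.0681  0.1668] q6 1.3
[-0.80055152 -0.19500592 -0.10387288]
dot [304.21 157.26] proj cols 303.9 z top 0.243
```

arm_command(
  steps=[
    {"translation":[0,0,-0.0006],"twist":[0,0,-0.1],"fingers":-1},
    {"translation":[0,0,-0.0006],"twist":[0,0,-0.2],"fingers":-1},
    {"translation":[0,0,-0.0006],"twist":[0,0,-0.3],"fingers":-1},
    {"translation":[0,0,-0.0006],"twist":[0,0,-0.4],"fingers":-1},
    {"translation":[0,0,-0.0006],"twist":[0,0,-0.5],"fingers":-1},
  ],
)

```text
time: 9.88
eef_pos: [0.5079, -0.0676, 0.167]
tcp_rot: [0.974, 0.228, 0.0, -0.0]
contact_force: [1.3, -3.0, -3.7]
opening: 0.526
finger_force: 52.3
```

```bash
python3 - <<'E'
from h import *
go([.507,-.0675,.1674],296);print(get_state()["wrist_torque"]);foot("pics/s8.png")
E
```

```text
tr [-0.001  -0.0006 -0.0006] tw [-0.0002 -0.0008  0.0067] t 9.88 F [ 1.3 -3.  -3.7] op 0.526 pos [ 0.5079 -0.0676  0.167 ] q6 0.78
[-0.68682282 -0.39313754 -0.11760472]
dot [307.22 170.05] proj cols 303.9 z top 0.2
```

View pics/s8.png

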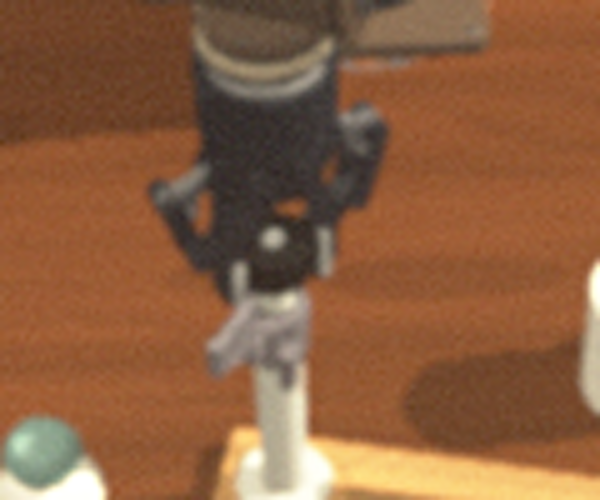

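The handle, now at crop (220, 355) px, is following the finger round, and the leg is still at height. I'll carry on turning.

arm_command(
  steps=[
    {"translation":[0,0,-0.0003],"twist":[0,0,-0.08],"fingers":-1},
    {"translation":[0,0,-0.0003],"twist":[0,0,-0.16],"fingers":-1},
    {"translation":[0,0,-0.0003],"twist":[0,0,-0.24],"fingers":-1},
    {"translation":[0,0,-0.0003],"twist":[0,0,-0.32],"fingers":-1},
    {"translation":[0,0,-0.0003],"twist":[0,0,-0.36],"fingers":-1},
  ],
)

```text
time: 10.55
eef_pos: [0.5075, -0.0677, 0.167]
tcp_rot: [0.915, 0.404, -0.0, -0.0]
contact_force: [1.8, -3.4, -3.6]
opening: 0.525
finger_force: 60.8
```

```bash
sed -i 's/linspace(.2,.27,141)/linspace(.236,.25,141)/' h.py; python3 - <<'E'
from h import *
go([.507,-.0675,.1674],317.6);print(get_state()["wrist_torque"]);foot("pics/s9.png")
E
```

```text
tr [-0.0003 -0.0006 -0.0005] tw [-0.0006 -0.0002  0.0012] t 10.55 F [ 1.8 -3.4 -3.6] op 0.525 pos [ 0.5075 -0.0677  0.167 ] q6 0.41
[-1.0233333  -0.22296628 -0.86436697]
dot [304.78 157.45] proj cols 303.8 z top 0.2423
```

```bash
python3 - <<'E'
from h import *
for i in range(4): foot("pics/s9.png")
E
```

```text
dot [304.75 157.47] proj cols 303.8 z top 0.2422
dot [304.79 157.47] proj cols 303.8 z top 0.2422
dot [304.78 157.47] proj cols 303.8 z top 0.2422
dot [304.8  157.43] proj cols 303.8 z top 0.2424
```

View pics/s9.png

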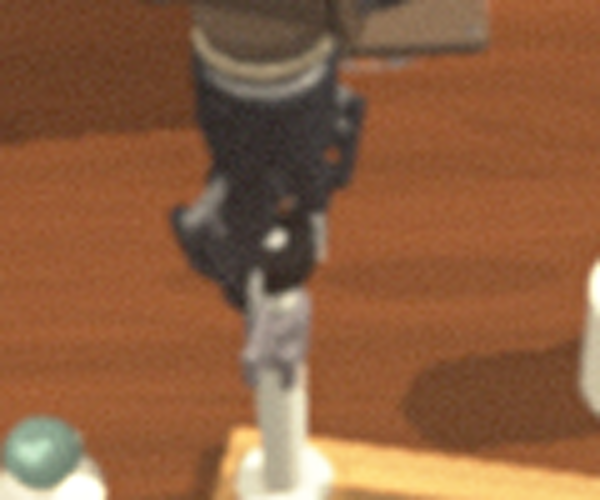

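The handle now points almost straight at the camera, with its end at about crop (250, 372) px. I'll compare that with where a closed handle should appear.

```bash
python3 - <<'E'
from h import *
from plant import read_camera,recognise
p=read_camera("scene");print([(r["point"],round(r["conf"],2)) for r in recognise(p,"handle")][:3])
for d in(0,-5,-10,-20,-30):
    a=V[2]+np.radians(d);P=np.array([[V[0]+r*np.cos(a),V[1]+r*np.sin(a),z] for r,z in((.072,.222),(.072,.198),(.047,.204))])
    print(d,((proj(p,P)-[250,110]+.5)*5).round(0).tolist())
print(get_state()["wrist_torque"])
E
```

```text
[([178.4, 303.0], 0.5)]
0 [[246.0, 361.0], [247.0, 389.0], [257.0, 348.0]]
-5 [[234.0, 359.0], [236.0, 387.0], [249.0, 347.0]]
-10 [[224.0, 356.0], [226.0, 385.0], [242.0, 345.0]]
-20 [[203.0, 349.0], [206.0, 377.0], [229.0, 341.0]]
-30 [[185.0, 339.0], [188.0, 367.0], [218.0, 334.0]]
[-0.9825521  -0.38746856 -0.87981731]
```

The handle end matches the closed prediction (0°), and the wrist torque rose to 0.88 N m, so the lever is at its stop. I'll add a small extra push and trim the height slightly.

arm_command(
  steps=[
    {"translation":[0,0,-0.001],"twist":[0,0,-0.02],"fingers":-1},
    {"translation":[0,0,-0.001],"twist":[0,0,-0.02],"fingers":-1},
    {"translation":[0,0,-0.001],"twist":[0,0,-0.02],"fingers":-1},
    {"translation":[0,0,-0.001],"twist":[0,0,-0.02],"fingers":-1},
  ],
)

```text
time: 11.4
eef_pos: [0.5074, -0.0678, 0.1673]
tcp_rot: [0.91, 0.415, -0.0, -0.0]
contact_force: [5.2, -2.3, -10.5]
opening: 0.525
finger_force: 63.3
```

```bash
python3 - <<'E'
from h import *
go([.507,-.0675,.1676],317.6);print(get_state()["wrist_torque"])
for i in range(2): foot("pics/s10.png")
E
```

```text
tr [-0.     -0.0006 -0.0004] tw [-0.0008  0.0003  0.0241] t 11.4 F [  5.2  -2.3 -10.5] op 0.525 pos [ 0.5074 -0.0678  0.1673] q6 0.38
[-1.15236188 -0.50311073 -1.16078361]
dot [304.81 157.51] proj cols 303.8 z top 0.2421
dot [304.82 157.51] proj cols 303.8 z top 0.2421
```

The leg now resists lifting (10 N), so the closed cam is clamping it, and it is out about 25.5 mm, roughly at the mark. I'll hand it in.

```bash
python3 -c "
from plant import sign_off
print(sign_off())"
```

```text
the job is handed in; nothing more can be done
None
```

I handed the job in with the leg still gripped, drawn out about 25–26 mm (mark at 26 mm), its cam lever closed against its stop, and the ornament, remote and mug not touched. The first grasp closed on top of the foot because the reported tool height was about 38 mm off, so I corrected for that and gripped again.

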